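# Measure the chopping board's reach with the tape

### The job

Measure how far the wooden chopping board reaches along the worktop from the tape measure that is screwed down beside it: draw the tape straight out by the pull at its end until the pull's cross bar is level with the far edge of the board (the edge farthest from the tape's case), and hold it still there for about two seconds so that it can be read. Then guide the tape back into its case all the way, without letting it snap back, and let go. Leave the board where it lies.

Things in the scene. Friction and masses are not known exactly. Their poses are not given: they have to be found in the camera images.
- tape: Tape measure screwed to the worktop: grey case with dark side discs, 70 mm long (x), 36 wide, 76 high, on a 100 x 56 mm steel foot. Origin: centre of its underside. The steel blade (22 mm wide, 28 mm above the worktop) comes out of the face at x = -35 mm and runs straight along the case's own -x; y across the blade, z up. The board lies on its -y side. Tall equipment stands at y < -0.1 m.
- pull (a point): Centre of the upright steel pull on the blade's end: 16 mm along the blade x 22 mm across, 29 to 77 mm above the worktop; this point is 52 mm up, on the blade's centre line. Fully in, it stands 40 mm before the case's face. Right below it a thin cross bar (60 mm across the blade, 25 to 31 mm above the worktop, passing over the board) is the pointer. Axes as the case's.
- blade (a joint): How far the tape is drawn out (m): 0 fully in, 0.32 at most. A spring draws it in with 1.6 N when fully in and 20 N/m more as it comes out (about 7 N at 0.27); it runs back in as soon as it is let go.
- far_edge (a point): Point on the loose wooden board's far edge, top face (21 mm up), 25 mm from the corner nearest the blade. The board, 160 x 240 x 21 mm, lies flat beside the blade, 240 mm side along it within 3 degrees, 12 to 28 mm from its centre line. y points along the 240 mm side away from the case, x to the blade, z up. A garlic bulb (51 mm high) lies on its half away from the blade.
Mind the look-alikes: they are no part of the job. Leave any blue look-alike of the tape alone.

How it is judged:
By the outcome, as a careful person would: the job done as asked, in the order asked, and still so for the second after the job is handed in, with the robot touching nothing.
It also fails if it takes over 53 s, if anything falls off the work surface, if the arm or the gripper's body presses on something with over 40 N, if the wrist force passes 120 N, or if a joint passes its speed limit or range.

### The arm

A 7-joint arm with a two-finger parallel gripper is mounted at the origin on a cart in front of the work surface, level with it; the furniture and walls round the work are solid. World frame = base frame: x ahead of the robot, y to its left, z up, the work surface at z = 0. Lengths are in m, angles in rad, forces in N, time in s.
With the tool pointing down it reaches from about 0.425 to 0.875 m from the base axis. Payload 9.9 kg.
Tool frame: the origin (TCP) lies midway between the tips of the shut fingers; the grasp point (between the pads) lies 19 mm behind it; z points along the fingers, y is the line along which they close (so a half turn about z gives the same grasp; the last joint's range is limited). The gripper opens to 85 mm and grips with 20 to 120 N. Pads are 22 mm wide; open, the fingers measure 114 mm over their backs; the gripper's body (76 mm by 85 mm) begins 54 mm behind the grasp point. The pads swing forward as they close: fully open they stand 13 mm farther back than shut.
Start: joints at [-1.362, 0.576, 0.025, 1.437, -0.015, 1.129, -0.057], TCP at [0.195, 0.646, 0.2] pointing down, gripper open.
Joint ranges: [-2.76, 2.76], [-0.34, 2.15], [-1.52, 1.57], [0.19, 2.46], [-1.09, 4.23], [0.17, 1.99], [-2.82, 2.82]. Speed limits (rad/s): [2.22, 2.22, 3.01, 3.01, 3.14, 3.14, 3.14].

### API

Orientations are given as [roll, pitch, yaw] about the fixed x, y, z axes, in that order (R = Rz(yaw) Ry(pitch) Rx(roll)).
In Python, from station import r gives the robot as it stands. The module is installed in compiled form; this text tells all that it offers.
- The arm moves only by the shell command python3 -m jog 'ROWS' [FORCE]. ROWS is JSON, a list of rows, each an object with "dp": the shift along the world's x, y, z in m, a list of three; "turn": the turn, a rotation vector about the world's x, y, z in rad, a list of three; "jaw": the opening, from 0 (shut) to 1 (fully open). A call has 1 to 20 rows; each row is the pose to reach, as a shift and turn from the pose commanded when the call began; what a row does not reach only later rows make up. A row lasts 1/8 s, in which the tool goes at most 62.5 mm and 10.7 degrees, less where a joint would pass 70% of its speed; a pose out of reach is approached as far as the arm can. A call with a gripper value outside its range is refused whole. The fingers move at their own pace and stop on an object; FORCE is the grip in N (left out, the last holds). Time passes only in rows, so rows that repeat a pose let the fingers close. It gives the time, the measured TCP pose, the force, the opening and the grip force at its end, in the units of the state.
- r.get_obs(): the state, without advancing time (a new reading comes with each control period).
- r.capture(name): name is "scene" or "top" or "wrist"; returns a dict with "frame" (420x560x3 uint8, blue, green, red), "range_z" (420x560 float32, m along the optical axis (not along the pixel's ray), 0 where there is no reading), "intrinsics" (3x3 intrinsics, pixels), "dist_coeffs" ([k1, k2, p1, p2, k3] as OpenCV has them; the pictures are not rectified), "rvec" (rotation vector, rad) and "tvec" (3), from world to camera coordinates, as OpenCV has them; the wrist camera has in their place "T_tool_cam" (4x4, takes a point from camera to tool coordinates, whose origin is the TCP and whose axes are the flange's). Camera axes: x right, y down, z forward; pixel columns grow to the right and rows downward; lengths in m; the calibration is good to about 2 mm. A picture is of the moment at which its call begins: read the wrist's pose just before it.
- r.close_job(): hands the job in; it is judged then, once.
Trained networks look in a picture, given as the dict that the camera call returned (one of the last four; its "shot" number tells which), for a name from the list of things; names that differ only in an ending like _2 or _b are one class to them, and where a whole thing is asked for, a point or a joint stands for the part that bears it (a point fixed in the world has none). Each returns a list of dicts, best first, with "score" (0 to 1); they miss things now and then, are a little off and sometimes report something else, mostly with a low value. They report only what shows in the picture. A call takes as long as a camera call. They do not tell look-alikes from the thing itself.
- r.find_in(picture, thing): "centre" ([column, row] in pixels, amid what is visible of it).
- r.cut_out(picture, thing): "mask" (420x560 bool, what is visible of it) and "centre" ([column, row] in pixels, amid what is visible of it).
The state is a dict: "time": time; "joints": joint angles; "dq": joint speeds; "joint_efforts": joint torques, N m; "eef_pos": TCP position; "ee_rot": TCP orientation; "ft_force": force on the tool from outside, world axes, zero at the start; "torque": the same for the moment, N m; "gripper_width": finger opening in m; "finger_force": force on a finger pad.
Only numpy, scipy, OpenCV 4.12 (cv2) and the standard library are available. Lean on these libraries where they do the work, as an engineer would, in place of code of your own. Each camera call takes 0.05 s, during which the arm holds its last target. There are 200 camera calls.

## Working session

There is one attempt and no reset: what is moved stays moved. The work goes in short steps, Python scripts to look and compute and a shell command to move; the robot and the scene stay as the last step left them, time stands still between calls to the robot, and variables do not carry over. Pictures are saved under pics/ and viewed, at most 10 in all, crops included, and the job is handed in when it is done.

```bash
mkdir -p pics
cat > h.py <<'E'
import numpy as np, cv2
from station import r
def cap(n):
    o=r.get_obs(); c=r.capture(n)
    if 'rvec' in c:
        R=cv2.Rodrigues(np.array(c['rvec'],float))[0]; t=np.array(c['tvec'],float).ravel()
        c['R']=R.T; c['o']=-R.T@t
    else:
        from scipy.spatial.transform import Rotation as S
        T=np.array(c['T_tool_cam']); W=np.eye(4); W[:3,:3]=S.from_euler('xyz',o['ee_rot']).as_matrix(); W[:3,3]=o['eef_pos']
        T=W@T; c['R']=T[:3,:3]; c['o']=T[:3,3]
    return c
def rays(c,px):
    p=cv2.undistortPoints(np.array(px,float).reshape(-1,1,2),np.array(c['intrinsics']),np.array(c['dist_coeffs'])).reshape(-1,2)
    return np.c_[p,np.ones(len(p))]
def at_z(c,px,z):
    d=rays(c,px)@c['R'].T
    return c['o']+d*((z-c['o'][2])/d[:,2])[:,None]
def pts(c,px):
    px=np.array(px,int).reshape(-1,2); z=c['range_z'][px[:,1],px[:,0]]
    P=(rays(c,px)*z[:,None])@c['R'].T+c['o']
    return P[z>0]
E
python3 - <<'E'
from h import *
print(r.get_obs()['eef_pos'],r.get_obs()['ee_rot'])
for n in ('scene','top'):
    c=cap(n); cv2.imwrite(f'pics/{n}.png',c['frame'])
    for th in ('tape','pull','far_edge'):
        for f in r.cut_out(c,th)[:3]:
            v,u=np.nonzero(f['mask']); P=pts(c,np.c_[u,v])
            print(n,th,round(f['score'],2),np.round(f['centre']),np.round(np.median(P,0),3) if len(P) else None, np.round(np.percentile(P,[2,98],axis=0),3).tolist())
E
```

```text
[0.19466327 0.64577094 0.19894426] [-3.13990253e+00  5.94104264e-05  2.84878012e+00]
scene tape 0.9 [255. 211.] [0.454 0.402 0.052] [[0.437, 0.344, 0.0], [0.485, 0.473, 0.077]]
scene tape 0.66 [208. 166.] [0.418 0.591 0.048] [[0.397, 0.534, -0.001], [0.458, 0.672, 0.077]]
scene pull 0.84 [267. 220.] [0.457 0.35  0.051] [[0.437, 0.343, 0.0], [0.477, 0.388, 0.078]]
scene pull 0.76 [216. 176.] [0.425 0.54  0.045] [[0.405, 0.533, 0.0], [0.452, 0.582, 0.078]]
scene far_edge 0.71 [329. 251.] [0.546 0.247 0.02 ] [[0.476, 0.14, 0.01], [0.629, 0.369, 0.022]]
top tape 0.81 [173. 245.] [0.427 0.603 0.063] [[0.402, 0.537, 0.003], [0.455, 0.667, 0.078]]
top tape 0.71 [256. 232.] [0.462 0.42  0.061] [[0.44, 0.349, 0.002], [0.493, 0.48, 0.078]]
top pull 0.7 [196. 246.] [0.43  0.549 0.045] [[0.419, 0.535, 0.024], [0.445, 0.579, 0.079]]
top pull 0.64 [280. 237.] [0.462 0.363 0.03 ] [[0.448, 0.346, 0.005], [0.482, 0.389, 0.079]]
top far_edge 0.93 [317. 201.] [0.552 0.264 0.02 ] [[0.48, 0.145, 0.015], [0.634, 0.373, 0.024]]
```

```bash
ls pics
```

```text
scene.png
top.png
```

View pics/scene.png

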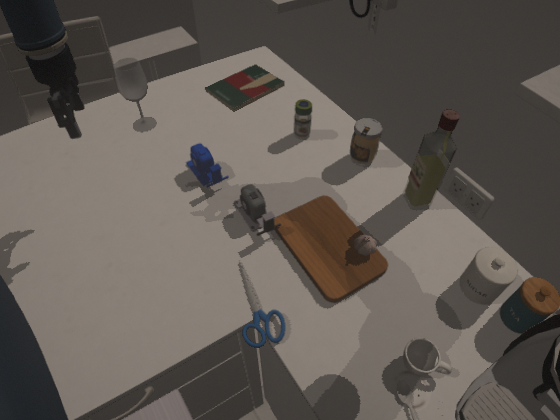

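View pics/top.png

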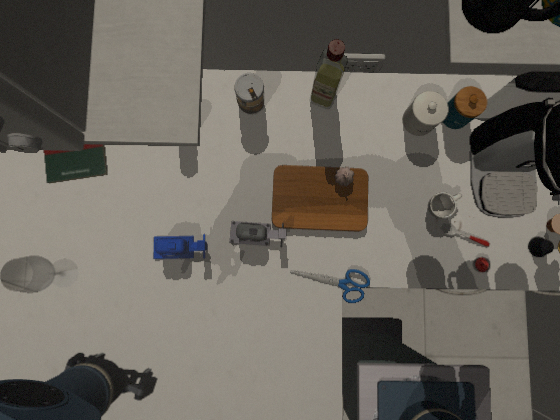

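```bash
cat > m.py <<'E'
from h import *
def board(c):
    f=r.cut_out(c,'far_edge')[0]; m=f['mask'].astype(np.uint8)
    cn=max(cv2.findContours(m,0,2)[0],key=len).reshape(-1,2)
    P=at_z(c,cn,0.021)[:,:2]
    (cx,cy),(w,h),a=cv2.minAreaRect(P.astype(np.float32)); b=cv2.boxPoints(((cx,cy),(w,h),a))
    # edge-wise robust: rows near far (min y) edge
    print(' board',np.round([cx,cy],4),np.round([w,h],4),round(a,2),np.round(b,4).tolist())
def tape(c):
    for f in r.cut_out(c,'tape')[:2]:
        v,u=np.nonzero(f['mask']); P=pts(c,np.c_[u,v]); 
        if abs(np.median(P[:,1])-.41)>.08: continue
        T=P[(P[:,2]>.068)&(P[:,2]<.085)]
        for lo,hi,n in((.32,.385,'pull'),(.385,.5,'case')):
            Q=T[(T[:,1]>lo)&(T[:,1]<hi)]
            if len(Q)>4:
                q=cv2.minAreaRect(Q[:,:2].astype(np.float32)); print(' ',n,len(Q),np.round(Q.mean(0),4),np.round(q[0],4),np.round(q[1],4),round(q[2],1),'zmax',round(Q[:,2].max(),3))
        Q=P[(P[:,2]<.012)&(P[:,2]>.0)]
        if len(Q)>4:
            q=cv2.minAreaRect(Q[:,:2].astype(np.float32)); print('  foot',np.round(q[0],4),np.round(q[1],4),round(q[2],1))
E
python3 - <<'E'
from m import *
for n in ('top','scene'):
    print(n); c=cap(n); board(c); tape(c)
E
```

```text
top
 board [0.4642 0.3661] [0.0273 0.0421] 1.01 [[0.45019999146461487, 0.38690000772476196], [0.45089998841285706, 0.3447999954223633], [0.4781999886035919, 0.3452000021934509], [0.477400004863739, 0.3873000144958496]]
  pull 72 [0.4615 0.3539 0.076 ] [0.4617 0.3544] [0.0235 0.0165] 0.1 zmax 0.082
  case 300 [0.4658 0.4284 0.0714] [0.4643 0.4278] [0.0356 0.064 ] 1.0 zmax 0.079
  foot [0.466  0.4325] [0.0987 0.0557] 87.2
scene
 board [0.5519 0.2539] [0.2445 0.1667] 88.29 [[0.4648999869823456, 0.13420000672340393], [0.631600022315979, 0.12929999828338623], [0.6388999819755554, 0.37369999289512634], [0.4722000062465668, 0.37860000133514404]]
  pull 93 [0.4598 0.3508 0.0756] [0.4607 0.3525] [0.0197 0.0241] 85.8 zmax 0.079
  case 284 [0.4638 0.4245 0.0712] [0.4643 0.4269] [0.0627 0.0311] 87.5 zmax 0.077
  foot [0.4722 0.4387] [0.1597 0.0732] 82.4
```

```bash
python3 -c "
import cv2
a=cv2.imread('pics/top.png')[150:270,200:390]; b=cv2.imread('pics/scene.png')[170:310,220:400]
b=cv2.resize(b,(400,300),interpolation=2);a=cv2.resize(a,(400,253),interpolation=2)
import numpy as np
cv2.imwrite('pics/crop.png',np.vstack([a,b]))"
```

```text
(no output)
```

View pics/crop.png

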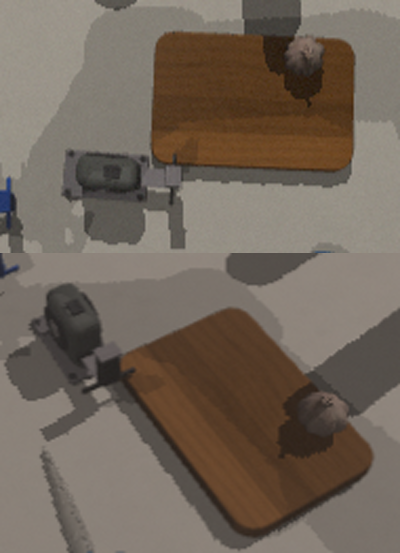

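```bash
python3 -m jog '[{"dp":[0.067,-0.073,0.03],"turn":[0,0,-0.3],"jaw":1},{"dp":[0.134,-0.146,0.03],"turn":[0,0,-0.6],"jaw":1},{"dp":[0.2,-0.22,0.03],"turn":[0,0,-0.9],"jaw":1},{"dp":[0.267,-0.292,0.03],"turn":[0,0,-1.2],"jaw":1},{"dp":[0.267,-0.292,0.03],"turn":[0,0,-1.325],"jaw":0.6},{"dp":[0.267,-0.292,0.03],"turn":[0,0,-1.325],"jaw":0.6},{"dp":[0.267,-0.292,0.03],"turn":[0,0,-1.325],"jaw":0.6},{"dp":[0.267,-0.292,0.03],"turn":[0,0,-1.325],"jaw":0.6},{"dp":[0.267,-0.292,0.03],"turn":[0,0,-1.325],"jaw":0.6},{"dp":[0.267,-0.292,0.03],"turn":[0,0,-1.325],"jaw":0.6},{"dp":[0.267,-0.292,0.03],"turn":[0,0,-1.325],"jaw":0.6}]' 80
python3 - <<'E'
from m import *
c=cap('wrist'); cv2.imwrite('pics/w1.png',c['frame'])
print(c['o'],c['R'][:,2])
tape(c); board(c)
E
```

```text
time: 2.08
eef_pos: [0.4611, 0.3551, 0.2297]
ee_rot: [-3.141, -0.0, 1.526]
ft_force: [0.2, -0.2, 0.1]
gripper_width: 0.051
finger_force: 0.0
[0.46487446 0.43589798 0.40505097] [-0.01231801 -0.31297829 -0.9496804 ]
  pull 377 [0.4627 0.3535 0.0778] [0.4625 0.353 ] [0.0172 0.0238] 87.6 zmax 0.081
  case 1988 [0.4669 0.4282 0.0726] [0.4672 0.4273] [0.065 0.04 ] 87.2 zmax 0.079
  foot [0.4653 0.4027] [0.1617 0.0597] 85.6
 board [0.5586 0.2597] [0.2422 0.1622] 88.37 [[0.4740999937057495, 0.14090000092983246], [0.6362000107765198, 0.1362999975681305], [0.6431000232696533, 0.3783999979496002], [0.48100000619888306, 0.3831000030040741]]
```

View pics/w1.png

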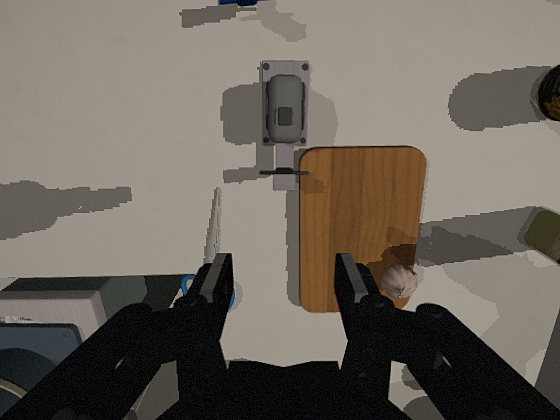

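```bash
python3 -m jog '[{"dp":[0.002,-0.001,-0.05],"turn":[0,0,0],"jaw":0.6},{"dp":[0.002,-0.001,-0.1],"turn":[0,0,0],"jaw":0.6},{"dp":[0.002,-0.001,-0.13],"turn":[0,0,0],"jaw":0.6},{"dp":[0.002,-0.001,-0.16],"turn":[0,0,0],"jaw":0.6},{"dp":[0.002,-0.001,-0.18],"turn":[0,0,0],"jaw":0.6},{"dp":[0.002,-0.001,-0.192],"turn":[0,0,0],"jaw":0.6},{"dp":[0.002,-0.001,-0.192],"turn":[0,0,0],"jaw":0.6},{"dp":[0.002,-0.001,-0.192],"turn":[0,0,0],"jaw":0.4},{"dp":[0.002,-0.001,-0.192],"turn":[0,0,0],"jaw":0.3},{"dp":[0.002,-0.001,-0.192],"turn":[0,0,0],"jaw":0.15},{"dp":[0.002,-0.001,-0.192],"turn":[0,0,0],"jaw":0.15},{"dp":[0.002,-0.001,-0.192],"turn":[0,0,0],"jaw":0.15},{"dp":[0.002,-0.001,-0.192],"turn":[0,0,0],"jaw":0.15}]' 60
python3 - <<'E'
from m import *
o=r.get_obs();print(o['eef_pos'],o['ft_force'],o['gripper_width'],o['finger_force'])
c=cap('top');board(c);tape(c);cv2.imwrite('pics/t2.png',c['frame'])
c=cap('wrist');tape(c);board(c)
E
```

```text
time: 3.85
eef_pos: [0.4618, 0.3537, 0.0387]
ee_rot: [-3.139, -0.0, 1.525]
ft_force: [-8.2, -0.4, 9.4]
gripper_width: 0.021
finger_force: 58.4
[0.46178782 0.35367814 0.03871595] [-8.21870248 -0.37708828  9.37713686] 0.021035165428195175 58.363385796546936
 board [0.5565 0.2594] [0.2398 0.1627] 87.6 [[0.4702000021934509, 0.14309999346733093], [0.6327999830245972, 0.1362999975681305], [0.642799973487854, 0.3758000135421753], [0.48030000925064087, 0.38260000944137573]]
  case 222 [0.4655 0.4361 0.0715] [0.4666 0.4348] [0.0356 0.0499] 0.8 zmax 0.078
  foot [0.4669 0.444 ] [0.0765 0.056 ] 87.1
  pull 1634 [0.4625 0.3544 0.0773] [0.4624 0.3526] [0.019  0.0215] 86.5 zmax 0.083
  case 10474 [0.4663 0.4295 0.0726] [0.4662 0.4278] [0.066  0.0403] 87.3 zmax 0.079
  foot [0.465 0.388] [0.1889 0.059 ] 88.0
 board [0.5589 0.302 ] [0.1604 0.1612] 88.29 [[0.47589999437332153, 0.22419999539852142], [0.6370999813079834, 0.21940000355243683], [0.6419000029563904, 0.3797000050544739], [0.48069998621940613, 0.3846000134944916]]
```

```bash
python3 -m jog '[{"dp":[-0.0012,0,0.001],"turn":[0,0,0],"jaw":0.15},{"dp":[-0.0017,-0.01,0.001],"turn":[0,0,0],"jaw":0.15},{"dp":[-0.0025,-0.03,0.001],"turn":[0,0,0],"jaw":0.15},{"dp":[-0.0034,-0.05,0.001],"turn":[0,0,0],"jaw":0.15},{"dp":[-0.0043,-0.07,0.001],"turn":[0,0,0],"jaw":0.15},{"dp":[-0.0052,-0.09,0.001],"turn":[0,0,0],"jaw":0.15},{"dp":[-0.0061,-0.11,0.001],"turn":[0,0,0],"jaw":0.15},{"dp":[-0.007,-0.13,0.001],"turn":[0,0,0],"jaw":0.15},{"dp":[-0.0079,-0.15,0.001],"turn":[0,0,0],"jaw":0.15},{"dp":[-0.0088,-0.17,0.001],"turn":[0,0,0],"jaw":0.15},{"dp":[-0.0095,-0.185,0.001],"turn":[0,0,0],"jaw":0.15},{"dp":[-0.01,-0.195,0.001],"turn":[0,0,0],"jaw":0.15},{"dp":[-0.0102,-0.2,0.001],"turn":[0,0,0],"jaw":0.15},{"dp":[-0.0102,-0.2,0.001],"turn":[0,0,0],"jaw":0.15},{"dp":[-0.0102,-0.2,0.001],"turn":[0,0,0],"jaw":0.15}]' 80
python3 - <<'E'
from m import *
ims=[]
for n in('top','scene','wrist'):
    c=cap(n);print(n);board(c);cv2.imwrite(f'pics/{n}3.png',c['frame'])
    for f in r.cut_out(c,'pull')[:2]:
        v,u=np.nonzero(f['mask']);P=pts(c,np.c_[u,v]);print('  pull',f['score'],f['centre'],np.round(np.percentile(P,[2,50,98],axis=0),4).tolist())
t=cv2.imread('pics/top3.png')[160:260,220:390];s=cv2.imread('pics/scene3.png')[180:320,230:410]
w=cv2.imread('pics/wrist3.png')
cv2.imwrite('pics/c3.png',np.vstack([np.hstack([cv2.resize(t,(400,235)),cv2.resize(s,(302,235))])]))
E
```

```text
time: 6.02
eef_pos: [0.4503, 0.1535, 0.0388]
ee_rot: [-3.136, -0.0, 1.525]
ft_force: [-11.3, 6.4, 6.3]
gripper_width: 0.0205
finger_force: 80.2
top
 board [0.5561 0.2582] [0.24   0.1615] 88.43 [[0.47209998965263367, 0.1404999941587448], [0.6335999965667725, 0.13609999418258667], [0.6401000022888184, 0.37599998712539673], [0.47870001196861267, 0.38040000200271606]]
  pull 0.97 [339.4, 240.7] [[0.4411, 0.1612, -0.0023], [0.4533, 0.2117, 0.028], [0.4692, 0.2591, 0.041]]
  pull 0.49 [197.5, 245.5] [[0.4183, 0.535, 0.0005], [0.4299, 0.5492, 0.0427], [0.4441, 0.5792, 0.0798]]
scene
 board [0.5516 0.1644] [0.0637 0.1625] 88.44 [[0.46950000524520874, 0.1347000002861023], [0.6320000290870667, 0.13030000030994415], [0.6337000131607056, 0.1940000057220459], [0.47119998931884766, 0.19840000569820404]]
  pull 0.82 [302.8, 266.3] [[0.4315, 0.1441, 0.0001], [0.4511, 0.229, 0.0296], [0.4665, 0.2616, 0.0775]]
  pull 0.48 [218.1, 175.1] [[0.4053, 0.5328, 0.0262], [0.4253, 0.538, 0.0531], [0.4489, 0.5743, 0.0784]]
wrist
 board [0.5551 0.2118] [0.1492 0.1607] 89.79 [[0.47450000047683716, 0.13750000298023224], [0.6351000070571899, 0.13689999282360077], [0.635699987411499, 0.28610000014305115], [0.4749999940395355, 0.2867000102996826]]
  pull 0.56 [287.1, 173.5] [[0.4377, 0.1472, 0.0286], [0.4532, 0.1926, 0.0302], [0.4664, 0.2584, 0.0788]]
```

View pics/c3.png

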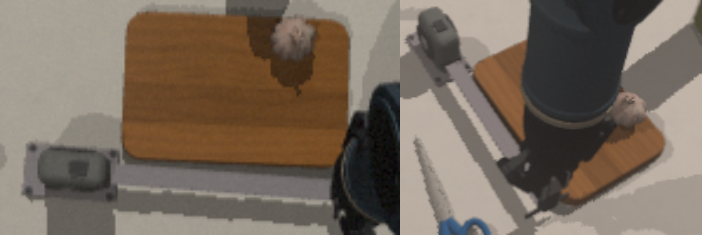

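View pics/wrist3.png

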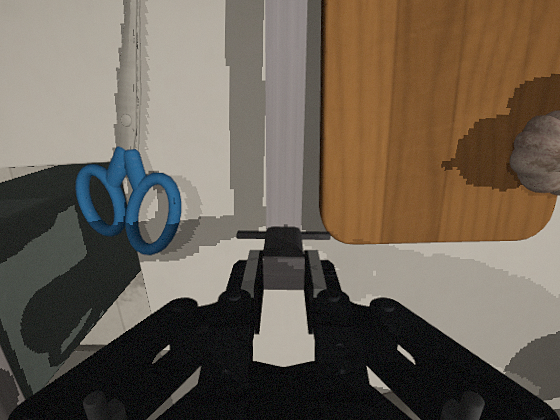

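```bash
cat > e.py <<'E'
from m import *
def edges(c,bl=(238,262),br=(306,328),ec=(365,480),row=235):
    g=cv2.cvtColor(c['frame'],cv2.COLOR_BGR2GRAY).astype(float); R=c['frame'][:,:,2].astype(float)-c['frame'][:,:,0]
    out={}
    B=[];T=[]
    for u in list(range(*bl))+list(range(*br)):
        col=g[row-14:row+15,u]; k=np.argmin(col); lo=max(0,k-4); w=np.clip(np.median(col)-15-col[lo:k+5],0,None)
        if w.sum()>0: B.append((u,row-14+lo+(w*np.arange(len(w))).sum()/w.sum()))
    for u in range(*ec):
        col=cv2.GaussianBlur(R[:,u:u+1],(1,5),0)[row-20:row+30,0]; d=np.diff(col); k=np.argmin(d); T.append((u,row-20+k+.5))
    B=np.array(B);T=np.array(T)
    return B,T
def meas(c,**k):
    B,T=edges(c,**k)
    Pb=at_z(c,B,0.029)[:,:2]; Pe=at_z(c,T,0.021)[:,:2]
    fit=lambda P:np.polyfit(P[:,0],P[:,1],1)
    for _ in range(3):
        f=fit(Pb); e=abs(np.polyval(f,Pb[:,0])-Pb[:,1]); Pb=Pb[e<=max(np.percentile(e,85),.0005)]
        h=fit(Pe); e=abs(np.polyval(h,Pe[:,0])-Pe[:,1]); Pe=Pe[e<=max(np.percentile(e,85),.0005)]
    f=fit(Pb);h=fit(Pe)
    print('bar slope',f[0],'y@.45',np.polyval(f,.45),'y@.499',np.polyval(f,.499),'rows',B[:,1].min(),B[:,1].max(),'edge slope',h[0],'y@.499',np.polyval(h,.499), 'xspan bar',Pb[:,0].min(),Pb[:,0].max())
E
python3 - <<'E'
from e import *
o=r.get_obs();print(o['eef_pos'],o['ft_force'])
c=cap('wrist');meas(c)
E
```

```text
[0.4503038  0.15362262 0.03883768] [-10.55671505   6.40975573   6.79329064]
bar slope -0.04152050256517043 y@.45 0.15350537663678038 y@.499 0.15147087201108703 rows 232.54310344827587 236.1994382022472 edge slope -0.020187444505862986 y@.499 0.14002120309702998 xspan bar 0.42168773414454963 0.47875340338781713
```

```bash
python3 -m jog '[{"dp":[-0.0015,-0.004,0.0005],"turn":[0,0,0],"jaw":0.15},{"dp":[-0.003,-0.008,0.001],"turn":[0,0,0],"jaw":0.15},{"dp":[-0.003,-0.0105,0.001],"turn":[0,0,0],"jaw":0.15},{"dp":[-0.003,-0.0105,0.001],"turn":[0,0,0],"jaw":0.15},{"dp":[-0.003,-0.0105,0.001],"turn":[0,0,0],"jaw":0.15}]'
python3 - <<'E'
from e import *
o=r.get_obs();print(o['eef_pos'],o['ft_force'])
c=cap('wrist');meas(c);meas(cap('wrist'))
B,T=edges(c);print(T[::12].tolist())
f=c['frame'][200:270,220:500].copy();cv2.imwrite('pics/w4.png',cv2.resize(f,(800,200),interpolation=cv2.INTER_CUBIC))
E
```

```text
time: 7.15
eef_pos: [0.4496, 0.143, 0.0392]
ee_rot: [-3.14, -0.0, 1.524]
ft_force: [-0.7, 5.7, -15.5]
gripper_width: 0.0205
finger_force: 79.7
[0.44960052 0.14295791 0.03922169] [ -0.74827946   5.65902706 -15.47024762]
bar slope -0.054427093770152306 y@.45 0.14247235457276758 y@.499 0.1398054269780301 rows 232.5898123324397 234.1016129032258 edge slope -0.021443471257024442 y@.499 0.14006899095797704 xspan bar 0.42097640883712045 0.4781517987214681
bar slope -0.0542996436297154 y@.45 0.14242952310390583 y@.499 0.13976884056604977 rows 232.58760107816713 235.45811518324606 edge slope -0.02156553389678044 y@.499 0.14005700136985325 xspan bar 0.42095979513334564 0.47813096126404536
[[365.0, 228.5], [377.0, 228.5], [389.0, 227.5], [401.0, 227.5], [413.0, 227.5], [425.0, 227.5], [437.0, 226.5], [449.0, 226.5], [461.0, 226.5], [473.0, 225.5]]
```

View pics/w4.png

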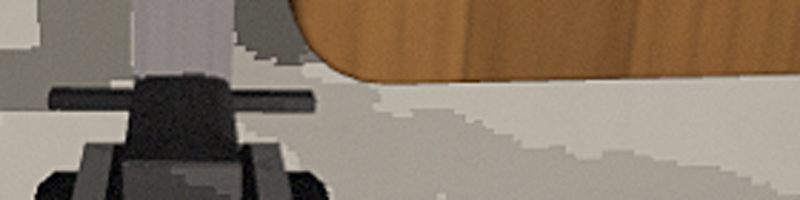

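```bash
python3 -m jog '[{"dp":[0,0.0002,-0.0008],"turn":[0,0,0],"jaw":0.15},{"dp":[0,0.0002,-0.0008],"turn":[0,0,0],"jaw":0.15},{"dp":[0,0.0002,-0.0008],"turn":[0,0,0],"jaw":0.15},{"dp":[0,0.0002,-0.0008],"turn":[0,0,0],"jaw":0.15},{"dp":[0,0.0002,-0.0008],"turn":[0,0,0],"jaw":0.15},{"dp":[0,0.0002,-0.0008],"turn":[0,0,0],"jaw":0.15},{"dp":[0,0.0002,-0.0008],"turn":[0,0,0],"jaw":0.15},{"dp":[0,0.0002,-0.0008],"turn":[0,0,0],"jaw":0.15},{"dp":[0,0.0002,-0.0008],"turn":[0,0,0],"jaw":0.15},{"dp":[0,0.0002,-0.0008],"turn":[0,0,0],"jaw":0.15},{"dp":[0,0.0002,-0.0008],"turn":[0,0,0],"jaw":0.15},{"dp":[0,0.0002,-0.0008],"turn":[0,0,0],"jaw":0.15},{"dp":[0,0.0002,-0.0008],"turn":[0,0,0],"jaw":0.15},{"dp":[0,0.0002,-0.0008],"turn":[0,0,0],"jaw":0.15},{"dp":[0,0.0002,-0.0008],"turn":[0,0,0],"jaw":0.15},{"dp":[0,0.0002,-0.0008],"turn":[0,0,0],"jaw":0.15},{"dp":[0,0.0002,-0.0008],"turn":[0,0,0],"jaw":0.15},{"dp":[0,0.0002,-0.0008],"turn":[0,0,0],"jaw":0.15},{"dp":[0,0.0002,-0.0008],"turn":[0,0,0],"jaw":0.15},{"dp":[0,0.0002,-0.0008],"turn":[0,0,0],"jaw":0.15}]'
python3 - <<'E'
from e import *
meas(cap('wrist'));print(r.get_obs()['eef_pos'],r.get_obs()['ft_force'])
E
```

```text
time: 9.75
eef_pos: [0.4496, 0.1434, 0.039]
ee_rot: [-3.14, -0.001, 1.525]
ft_force: [-3.9, 5.6, -4.2]
gripper_width: 0.0201
finger_force: 80.7
bar slope -0.0553364755289428 y@.45 0.14289931615028356 y@.499 0.14018782884936537 rows 233.2183406113537 236.23249299719888 edge slope -0.02159327130019438 y@.499 0.14003199935022217 xspan bar 0.42106645039490537 0.4781705371943879
[0.44970828 0.1433993  0.03903124] [-3.72094466  7.00427414 -3.54438236]
```

```bash
python3 -m jog '[{"dp":[0.0003,0.005,0],"turn":[0,0,0],"jaw":0.15},{"dp":[0.0009,0.015,0],"turn":[0,0,0],"jaw":0.15},{"dp":[0.0016,0.028,0],"turn":[0,0,0],"jaw":0.15},{"dp":[0.0024,0.042,0],"turn":[0,0,0],"jaw":0.15},{"dp":[0.0032,0.056,0],"turn":[0,0,0],"jaw":0.15},{"dp":[0.004,0.07,0],"turn":[0,0,0],"jaw":0.15},{"dp":[0.0048,0.084,0],"turn":[0,0,0],"jaw":0.15},{"dp":[0.0056,0.098,0],"turn":[0,0,0],"jaw":0.15},{"dp":[0.0064,0.112,0],"turn":[0,0,0],"jaw":0.15},{"dp":[0.0072,0.126,0],"turn":[0,0,0],"jaw":0.15},{"dp":[0.008,0.14,0],"turn":[0,0,0],"jaw":0.15},{"dp":[0.0088,0.154,0],"turn":[0,0,0],"jaw":0.15},{"dp":[0.0096,0.168,0],"turn":[0,0,0],"jaw":0.15},{"dp":[0.0104,0.18,0],"turn":[0,0,0],"jaw":0.15},{"dp":[0.011,0.19,0],"turn":[0,0,0],"jaw":0.15},{"dp":[0.0115,0.2,0],"turn":[0,0,0],"jaw":0.15},{"dp":[0.0118,0.205,0],"turn":[0,0,0],"jaw":0.15},{"dp":[0.0118,0.205,0],"turn":[0,0,0],"jaw":0.15}]'
```

```text
time: 12.05
eef_pos: [0.4615, 0.3484, 0.039]
ee_rot: [-3.14, -0.0, 1.525]
ft_force: [-6.1, 2.5, 0.4]
gripper_width: 0.0205
finger_force: 81.1
```

```bash
python3 -m jog '[{"dp":[0,0.002,0],"turn":[0,0,0],"jaw":0.15},{"dp":[0,0.004,0],"turn":[0,0,0],"jaw":0.15},{"dp":[0,0.005,0],"turn":[0,0,0],"jaw":0.15},{"dp":[0,0.006,0],"turn":[0,0,0],"jaw":0.15},{"dp":[0,0.0065,0],"turn":[0,0,0],"jaw":0.15},{"dp":[0,0.0065,0],"turn":[0,0,0],"jaw":0.15}]'
```

```text
time: 12.8
eef_pos: [0.4618, 0.3536, 0.039]
ee_rot: [-3.14, 0.001, 1.524]
ft_force: [-5.5, -0.4, 1.9]
gripper_width: 0.0203
finger_force: 81.2
```

```bash
python3 -m jog '[{"dp":[0,0.001,0],"turn":[0,0,0],"jaw":0.15},{"dp":[0,0.0015,0],"turn":[0,0,0],"jaw":0.15},{"dp":[0,0.0015,0],"turn":[0,0,0],"jaw":0.15}]'
```

```text
time: 13.18
eef_pos: [0.4617, 0.3537, 0.039]
ee_rot: [-3.14, 0.003, 1.523]
ft_force: [-6.1, -4.9, 4.2]
gripper_width: 0.0204
finger_force: 81.4
```

Against the stop: fully in. Let go, rise and check.

```bash
python3 -m jog '[{"dp":[-0.001,-0.001,0],"turn":[0,0,0],"jaw":0.15},{"dp":[-0.001,-0.001,0],"turn":[0,0,0],"jaw":0.35},{"dp":[-0.001,-0.001,0],"turn":[0,0,0],"jaw":0.6},{"dp":[-0.001,-0.001,0],"turn":[0,0,0],"jaw":0.6},{"dp":[-0.001,-0.001,0],"turn":[0,0,0],"jaw":0.6},{"dp":[-0.001,-0.001,0.02],"turn":[0,0,0],"jaw":0.6},{"dp":[-0.001,-0.001,0.06],"turn":[0,0,0],"jaw":0.6},{"dp":[-0.001,-0.001,0.11],"turn":[0,0,0],"jaw":0.6},{"dp":[-0.001,-0.001,0.16],"turn":[0,0,0],"jaw":0.6},{"dp":[-0.001,-0.001,0.191],"turn":[0,0,0],"jaw":0.6},{"dp":[-0.001,-0.001,0.191],"turn":[0,0,0],"jaw":0.6},{"dp":[-0.001,-0.001,0.191],"turn":[0,0,0],"jaw":0.6}]'
python3 - <<'E'
from m import *
c=cap('wrist'); cv2.imwrite('pics/w5.png',c['frame']); tape(c); board(c)
E
```

```text
time: 14.68
eef_pos: [0.461, 0.3549, 0.2294]
ee_rot: [-3.141, 0.0, 1.524]
ft_force: [0.4, 0.5, -0.1]
gripper_width: 0.0516
finger_force: 0.0
  pull 366 [0.4628 0.3534 0.0778] [0.4629 0.3531] [0.0177 0.0227] 86.8 zmax 0.08
  case 1999 [0.4668 0.4284 0.0725] [0.4671 0.427 ] [0.065  0.0399] 86.5 zmax 0.079
  foot [0.4652 0.406 ] [0.1547 0.0577] 87.1
 board [0.5584 0.26  ] [0.241 0.16 ] 88.52 [[0.47530001401901245, 0.14169999957084656], [0.635200023651123, 0.13750000298023224], [0.6414999961853027, 0.3783999979496002], [0.4814999997615814, 0.38260000944137573]]
```

View pics/w5.png

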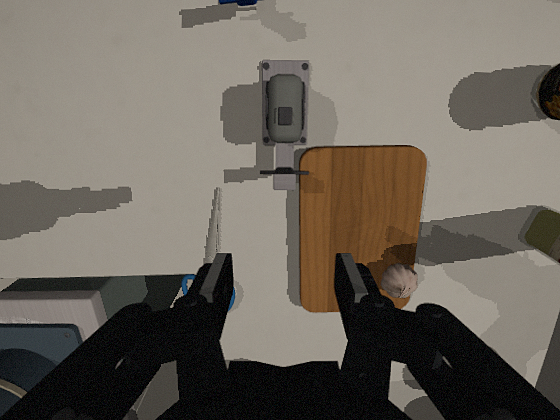

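The picture is the same as before the job: the pull is fully in at about (285,180), the bar is at row 172, and the board's far edge is still at row 312. The gripper is clear of everything.

```bash
python3 -c "
from station import r
print(r.close_job())"
```

```text
the job is handed in; nothing more can be done
None
```

I drew the tape out about 210 mm until the cross bar was level with the board's far edge (within about 1 mm by the wrist camera), held it there about 2.5 s, guided it fully back in and let go; the board did not move, and I handed the job in at about 15 s.

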